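# Dock the loose microscope parts

### The job

Put each of the four loose microscope parts away in the grey dock whose recess matches it in shape and size: eyepiece in the small round one, objective in the large round one, filter cube in the square one, cassette in the oblong one. Set each down gently without dropping it, so that it stands upright and flat on the floor of the recess, then let go; do not push the stone dish or the tweezers away.

Things in the scene. Friction and masses are not known exactly. Their poses are not given: they have to be found in the camera images.
- eyepiece: Loose, upright: the eyepiece, the slim round part, 62 mm tall, black: barrel 30 mm in diameter for the lowest 20 mm (bright metal), 36 mm in diameter from 22 mm up to the top, small glass lens on top. About 0.12 kg. Origin: centre of its underside; z up.
- objective: Loose, upright: the objective lens, the stout round part, 58 mm tall: 54 mm in diameter from the underside up to 48 mm, then a bright metal mount of 44 mm diameter with a glass lens on top. About 0.24 kg. Origin: centre of its underside; z up.
- filter_cube: Loose: the filter cube, a black block 44 x 44 mm and 46 mm tall with a metal plate on top and round windows in its -x and +x sides. About 0.15 kg. Origin: centre of its underside; x and y along its sides, z up.
- cassette: Loose: the polariser cassette, a black oblong block 80 mm (along its x) x 28 mm (along its y) and 46 mm tall with a metal plate on top and glass windows in its long sides. About 0.16 kg. Origin: centre of its underside; z up.
- eyepiece_dock: Fixed on the bench: the small round grey dock for the eyepiece, 62 mm outside, round recess 46 mm in diameter. Floor of the recess 4 mm, top of its rim 12 mm above the bench. Origin: centre of its underside, on the bench; z up.
- objective_dock: Fixed on the bench: the large round grey dock for the objective, 86 mm outside, round recess 70 mm in diameter. Floor 4 mm, rim top 12 mm above the bench. Origin: centre of its underside; z up.
- cube_dock: Fixed on the bench: the square grey dock for the filter cube, 76 x 76 mm outside, recess 60 x 60 mm along its x and y. Floor 4 mm, rim top 12 mm above the bench. Origin: centre of its underside; z up.
- cassette_dock: Fixed on the bench: the oblong grey dock for the cassette, 112 x 60 mm outside, recess 96 mm (along its x) x 44 mm (along its y). Floor 4 mm, rim top 12 mm above the bench. Origin: centre of its underside; z up.
- stone_dish: Loose bystander: a white round dish of cut stones, 84 mm across, 22 mm high, at one side of the work. Leave it alone. Origin: centre of its underside.
- tweezers: Loose bystander: steel tweezers lying flat along their x, about 130 mm long, 12 mm wide, 10 mm high, at the other side of the work. Leave them alone. Origin: near the middle of their length, on the bench.
There are look-alikes about, which are no part of the job. What is shaped like the objective but pink is not meant.

How it is judged:
At the end, for the whole second after the job is handed in: Each of the four parts stands upright (within 0.12 rad) at rest in its own dock, its underside on the floor of the recess (lower than 7 mm above the dock's underside) and its centre within 13 mm of the dock's centre (the recess itself leaves 8 mm on every side); all are released (horizontal distance between eyepiece and eyepiece_dock below 0.013 m and z of eyepiece in the frame of eyepiece_dock below 0.007 m and angle between each of eyepiece, objective, filter_cube, cassette's own z axis and vertical below 0.12 rad and linear speed of each of eyepiece, objective, filter_cube, cassette below 0.02 m/s and contact force between each of eyepiece, objective, filter_cube, cassette and the fingers below 0.1 N and horizontal distance between objective and objective_dock below 0.013 m and z of objective in the frame of objective_dock below 0.007 m and horizontal distance between filter_cube and cube_dock below 0.013 m and z of filter_cube in the frame of cube_dock below 0.007 m and horizontal distance between cassette and cassette_dock below 0.013 m and z of cassette in the frame of cassette_dock below 0.007 m); the robot touches nothing.
It fails at once if a part is dropped (falls free by more than about 12 mm) or knocked flying (0.5 m/s while not held) ((contact force between eyepiece and the fingers below 0.05 N and linear speed of eyepiece above 0.5 m/s) or (contact force between objective and the fingers below 0.05 N and linear speed of objective above 0.5 m/s) or (contact force between filter_cube and the fingers below 0.05 N and linear speed of filter_cube above 0.5 m/s) or (contact force between cassette and the fingers below 0.05 N and linear speed of cassette above 0.5 m/s)).
It fails at once if the stone dish is pushed aside by more than 25 mm (distance of stone_dish from where it was at the start of the episode above 0.025 m).
It fails at once if the tweezers are pushed aside by more than 25 mm (distance of tweezers from where it was at the start of the episode above 0.025 m).
It also fails if it takes over 102 s, if anything falls off the work surface, if the arm or the gripper's body presses on something with over 40 N, if the wrist force passes 120 N, or if a joint passes its speed limit or range.

### The arm

A 6-joint arm with a two-finger parallel gripper is mounted at the origin on the work surface. World frame = base frame: x ahead of the robot, y to its left, z up, the work surface at z = 0. Lengths are in m, angles in rad, forces in N, time in s.
With the tool pointing down it reaches from about 0.375 to 0.9 m from the base axis. Payload 3.1 kg.
Tool frame: the origin (TCP) lies midway between the tips of the shut fingers; the grasp point (between the pads) lies manip.hold_point_z behind it (manip.hold_point_z is the distance from the TCP to the grasp point, in m); z points along the fingers, y is the direction in which the jaws open and shut (so a half turn about z gives the same grasp; the last joint's range is limited). The gripper opens to 85 mm and grips with 20 to 120 N. Pads are 22 mm wide; open, the fingers measure 114 mm over their backs; the gripper's body (76 mm by 85 mm) begins 54 mm behind the grasp point. The pads swing forward as they close: fully open they stand 13 mm farther back than shut.
Start: joints at [0.928, 0.527, 1.433, -0, 1.181, -0.178], TCP at [0.28, 0.559, 0.231] pointing down, gripper open.
Joint ranges: [-3.08, 3.08], [-0.75, 2.2], [0.22, 2.44], [-1.43, 4.57], [0, 2.65], [-2.85, 2.85]. Speed limits (rad/s): [2.79, 2.79, 3.14, 3.14, 3.14, 3.14].

### API

Orientations are given as a unit quaternion [x, y, z, w].
In Python, from station import manip, snapshot, workorder, models gives the robot as it stands.
- The arm moves only by the tool jog_arm, never from a script. Its argument "commands" is a list of rows, each a list of 5 numbers: the opening in per cent of the stroke, from 0 (shut) to 100 (fully open), then the shift along the world's x, y, z in cm, then the turn about the world's z in rad. A call has 1 to 8 rows; each row shifts and turns the pose as measured when the row begins; what a row does not reach is not made up. A row lasts 1/12 s, in which the tool goes at most 41.7 mm and 7.16 degrees, less where a joint would pass 70% of its speed; a pose out of reach is approached as far as the arm can. A call with a gripper value outside its range is refused whole. The fingers move at their own pace and stop on an object; "squeeze" is the grip in N (left out, the last holds). Time passes only in rows, so rows that do not move let the fingers close. It gives the time, the measured TCP pose, the force and the opening at its end, in the units of the state.
- manip.sense(): the state, without advancing time (a new reading comes with each control period).
- snapshot(name): name is "scene" or "top"; returns a dict with "image" (400x640x3 uint8, red, green, blue), "intrinsics" (3x3 intrinsics, pixels), "extrinsics" (4x4, takes a point from camera to world coordinates). Camera axes: x right, y down, z forward; pixel columns grow to the right and rows downward; lengths in m; the calibration is good to about 2 mm. A picture is of the moment at which its call begins. There is no depth.
- workorder.sign_off(): hands the job in, once; it reports no verdict.
Trained networks look in a picture, given as the dict that the camera call returned (one of the last four; its "shot" number tells which), for a name from the list of things; names that differ only in an ending like _2 or _b are one class to them, and where a whole thing is asked for, a point or a joint stands for the part that bears it (a point fixed in the world has none). Each returns a list of dicts, best first, with "score" (0 to 1); they miss things now and then, are a little off and sometimes report something else, mostly with a low value. They report only what shows in the picture. A call takes as long as a camera call. They do not tell look-alikes from the thing itself.
- models.find_in(picture, name): "centre" ([x, y, z] in m, in world coordinates, good to about 4 mm: the middle of the surface that is visible of it).
- models.pinpoint(picture, name): "centre" ([x, y, z] in m, in world coordinates, good to about 4 mm: a listed point, or the origin of a listed thing).
The state is a dict: "t": time; "q": joint angles; "qd": joint speeds; "tau": joint torques, N m; "tcp_pos": TCP position; "tool_rot": TCP orientation; "force": force on the tool from outside, world axes, zero at the start; "ft_torque": the same for the moment, N m; "finger_gap": opening from 0.0 (shut) to 1.0 (fully open).
Only numpy, scipy, OpenCV 4.12 (cv2) and the standard library are available. Lean on these libraries where they do the work, as an engineer would, in place of code of your own. Each camera call takes 0.05 s, during which the arm holds its last target. There are 200 camera calls.

## Working session

There is one attempt and no reset: what is moved stays moved. The work goes in short steps, Python scripts to look and compute and a tool call to move; the robot and the scene stay as the last step left them, time stands still between calls to the robot, and variables do not carry over. Pictures are saved under pics/ and viewed, about 12 in all and at most 16, crops included, and the job is handed in when it is done.

Besides the shell and the picture viewer there is one more tool, called after "Request:" by a JSON object that holds its "op" and its "data", one argument or row to a line. jog_arm: Moves the arm, as the interface text tells. Its arguments: {"type":"object","properties":{"commands":{"type":"array","items":{"type":"array","items":{"type":"number"}}},"squeeze":{"type":"number"}},"required":["commands"]}

```bash
mkdir -p pics; ls; cat > h.py <<'E'
import cv2,numpy as np
from station import manip,snapshot,workorder,models
def save(p,n,crop=None,s=1):
    im=p["image"][:,:,::-1]
    if crop: im=im[crop[1]:crop[3],crop[0]:crop[2]]
    cv2.imwrite(f"pics/{n}.png",cv2.resize(im,None,fx=s,fy=s,interpolation=cv2.INTER_CUBIC))
def ray(p,u,v,z):
    K=np.array(p["intrinsics"]);E=np.array(p["extrinsics"])
    d=E[:3,:3]@np.linalg.solve(K,[u,v,1]);o=E[:3,3]
    return o+d*(z-o[2])/d[2]
def proj(p,x):
    K=np.array(p["intrinsics"]);E=np.array(p["extrinsics"])
    c=K@(E[:3,:3].T@(np.array(x)-E[:3,3]));return c[:2]/c[2]
E
python3 - <<'E'
from h import *
print(manip.hold_point_z,{k:np.round(v,3) for k,v in manip.sense().items()})
for n in("top","scene"):
    p=snapshot(n);save(p,n+"0",s=1.25);print(n,np.round(p["extrinsics"],3).tolist())
    for t in "eyepiece objective filter_cube cassette eyepiece_dock objective_dock cube_dock cassette_dock stone_dish tweezers".split():
        print(t,[(np.round(d["centre"],3).tolist(),round(d["score"],2),proj(p,d["centre"]).round().tolist()) for d in models.pinpoint(p,t)][:4])
E
```

```text
pics
0.0187 {'t': np.float64(0.0), 'q': array([ 0.929,  0.528,  1.434,  0.   ,  1.181, -0.178]), 'qd': array([ 0.001,  0.   , -0.001,  0.   , -0.001, -0.001]), 'tau': array([ 0.0000e+00, -4.4235e+01, -1.7802e+01, -0.0000e+00,  8.0000e-03,
        0.0000e+00]), 'tcp_pos': array([0.279, 0.558, 0.23 ]), 'tool_rot': array([ 0.23 ,  0.973, -0.001, -0.   ]), 'force': array([ 0.023, -0.472,  0.028]), 'ft_torque': array([ 0.025,  0.038, -0.011]), 'finger_gap': np.float64(1.0)}
top [[0.008, -0.989, 0.149, 0.318], [-1.0, -0.003, 0.031, -0.02], [-0.03, -0.149, -0.988, 1.125], [0.0, 0.0, 0.0, 1.0]]
eyepiece [([0.489, -0.015, 0.003], 0.71, [333.0, 195.0])]
objective [([0.62, -0.383, 0.002], 0.76, [465.0, 149.0]), ([0.516, -0.403, 0.0], 0.74, [474.0, 186.0])]
filter_cube [([0.616, 0.216, -0.004], 0.7, [252.0, 151.0])]
cassette [([0.673, -0.014, 0.002], 0.62, [333.0, 131.0])]
eyepiece_dock [([0.542, 0.406, 0.003], 0.58, [184.0, 176.0])]
objective_dock [([0.615, -0.187, 0.002], 0.68, [395.0, 151.0])]
cube_dock [([0.672, -0.011, 0.002], 0.73, [332.0, 131.0]), ([0.323, -0.404, 0.001], 0.67, [478.0, 25
[... 450 characters left out ...]
-0.752, -0.66, 0.783], [0.0, 0.0, 0.0, 1.0]]
eyepiece [([0.487, -0.012, -0.003], 0.65, [317.0, 208.0])]
objective [([0.614, -0.385, 0.003], 0.93, [222.0, 154.0]), ([0.516, -0.401, -0.001], 0.89, [249.0, 143.0])]
filter_cube []
cassette [([0.673, -0.01, -0.004], 0.81, [256.0, 234.0])]
eyepiece_dock [([0.545, 0.404, -0.004], 0.84, [398.0, 332.0])]
objective_dock []
cube_dock [([0.437, -0.236, 0.001], 0.73, [294.0, 160.0]), ([0.671, -0.01, -0.006], 0.17, [257.0, 234.0])]
cassette_dock [([0.416, 0.204, -0.002], 0.94, [387.0, 247.0])]
stone_dish [([0.324, -0.408, -0.001], 0.62, [298.0, 126.0])]
tweezers [([0.3, 0.389, 0.004], 0.64, [476.0, 275.0]), ([0.618, -0.181, -0.003], 0.54, [248.0, 190.0])]
```

View pics/top0.png

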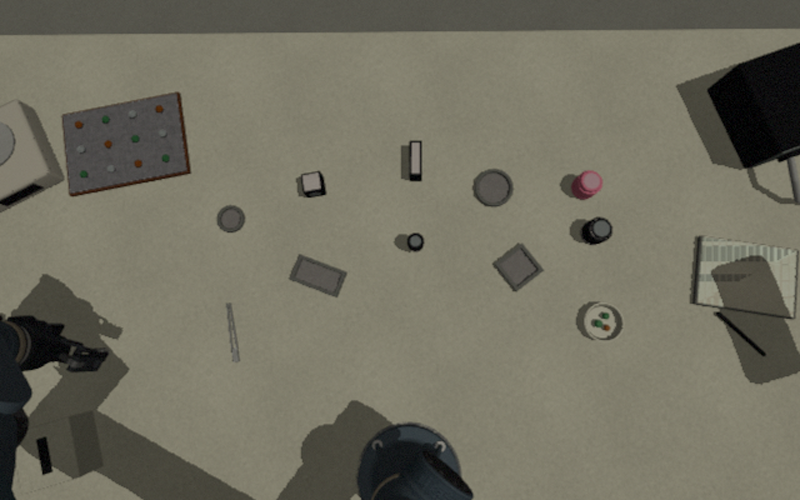

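View pics/scene0.png

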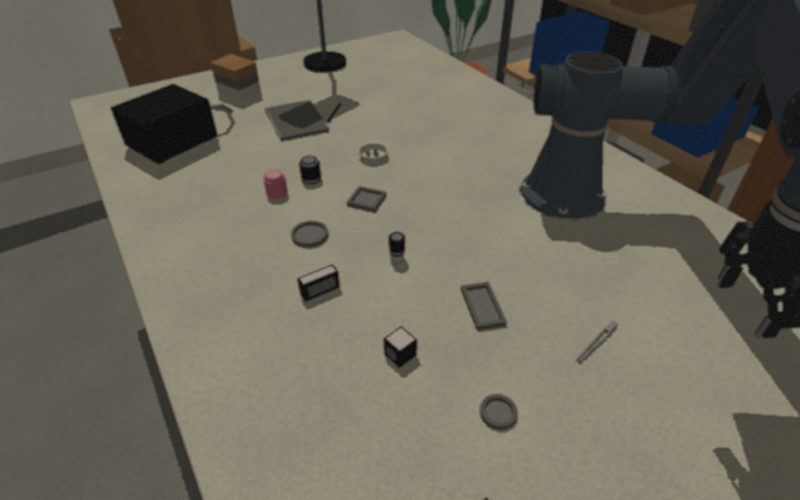

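The top view (800-px picture) shows the parts clearly. There are two objective-shaped things: a black one at (598,230) and a pink one at (588,184). I choose the black one, since pink is ruled out. The other three parts have no twins: eyepiece (415,242), cube (313,184), cassette (415,160). Next I measure yaws and centres and check with one close crop.

```bash
python3 - <<'E'
from h import *
p=snapshot("top");im=p["image"];g=cv2.cvtColor(im,cv2.COLOR_RGB2GRAY)
S=8
R={"eyepiece":(.488,-.013,.062),"objective":(.516,-.402,.058),"filter_cube":(.616,.216,.046),"cassette":(.673,-.012,.046),
"eyepiece_dock":(.5435,.405,.012),"objective_dock":(.616,-.185,.012),"cube_dock":(.44,-.235,.012),"cassette_dock":(.4145,.2015,.012)}
tiles=[]
for n,(x,y,z) in R.items():
    c=proj(p,(x,y,z)).round().astype(int);h=24
    t=cv2.resize(im[c[1]-h:c[1]+h,c[0]-h:c[0]+h],None,fx=S,fy=S,interpolation=cv2.INTER_CUBIC)
    gg=cv2.cvtColor(t,cv2.COLOR_RGB2GRAY);bg=np.median(gg)
    if n in("filter_cube","cassette"): m=gg>bg+20
    elif "dock" in n: m=gg<bg-14
    else: m=gg<bg*0.42
    cs=cv2.findContours(m.astype(np.uint8),cv2.RETR_EXTERNAL,cv2.CHAIN_APPROX_NONE)[0]
    k=max(cs,key=cv2.contourArea)
    q=(k[:,0]+.5)/S-.5+c-h
    w=np.array([ray(p,u,v,z)[:2]*1000 for u,v in q],np.float32)
    r=cv2.minAreaRect(w);print(n,"bg",bg,"centre",np.round(r[0],1),"size",np.round(r[1],1),"ang deg",round(r[2],1))
    t=t[:,:,::-1].copy();cv2.drawContours(t,[k],-1,(0,0,255),1);cv2.putText(t,n,(5,15),0,.5,(255,0,0),1);tiles.append(cv2.resize(t,(200,200)))
cv2.imwrite("pics/tiles.png",np.vstack([np.hstack(tiles[:4]),np.hstack(tiles[4:])]))
E
```

```text
eyepiece bg 127.0 centre [484.4 -12.1] size [37.5 34.7] ang deg 0.4
objective bg 124.0 centre [ 509.3 -389.2] size [50.7 67.7] ang deg 26.7Traceback (most recent call last):
  File "<stdin>", line 15, in <module>
ValueError: max() iterable argument is empty
```

```bash
cat > seg.py <<'E'
from h import *
R={"eyepiece":(.488,-.013,.062),"objective":(.516,-.402,.058),"filter_cube":(.616,.216,.046),"cassette":(.673,-.012,.046),
"eyepiece_dock":(.5435,.405,.012),"objective_dock":(.616,-.185,.012),"cube_dock":(.44,-.235,.012),"cassette_dock":(.4145,.2015,.012)}
p=snapshot("top");im=p["image"];S=8
tiles=[]
for n,(x,y,z) in R.items():
    c=proj(p,(x,y,z)).round().astype(int);h=24
    t=cv2.resize(im[c[1]-h:c[1]+h,c[0]-h:c[0]+h],None,fx=S,fy=S,interpolation=cv2.INTER_CUBIC)
    gg=cv2.cvtColor(t,cv2.COLOR_RGB2GRAY);bg=np.median(gg);B=t[:,:,2].astype(float)
    if n in("filter_cube","cassette"): m=B>np.median(B)+20
    elif "dock" in n: m=gg<bg-14
    else: m=gg<bg*0.42
    t=t[:,:,::-1].copy()
    cs=cv2.findContours(m.astype(np.uint8),cv2.RETR_EXTERNAL,cv2.CHAIN_APPROX_NONE)[0]
    if len(cs):
        k=max(cs,key=cv2.contourArea)
        q=(k[:,0]+.5)/S-.5+c-h
        w=np.array([ray(p,u,v,z)[:2]*1000 for u,v in q],np.float32)
        r=cv2.minAreaRect(w);print(n,"centre",np.round(r[0],1),"size",np.round(r[1],1),"ang deg",round(r[2],1))
        cv2.drawContours(t,[k],-1,(0,0,255),1)
    cv2.putText(t,n,(5,15),0,.5,(255,0,0),1);tiles.append(cv2.resize(t,(200,200)))
cv2.imwrite("pics/tiles.png",np.vstack([np.hstack(tiles[:4]),np.hstack(tiles[4:])]))
E
python3 seg.py
```

```text
eyepiece centre [484.5 -11.8] size [37.4 34.9] ang deg 9.0
objective centre [ 509.2 -389.3] size [50.5 67.7] ang deg 25.3
cassette centre [643.   -7.3] size [0.8 0.7] ang deg 44.2
eyepiece_dock centre [543.8 401. ] size [67.2 64.3] ang deg 64.5
objective_dock centre [ 615.3 -184. ] size [89.1 91.1] ang deg 45.6
cube_dock centre [ 438.8 -233.4] size [83.4 84.8] ang deg 37.6
cassette_dock centre [417.2 201.3] size [120.5  63. ] ang deg 69.6
```

View pics/tiles.png

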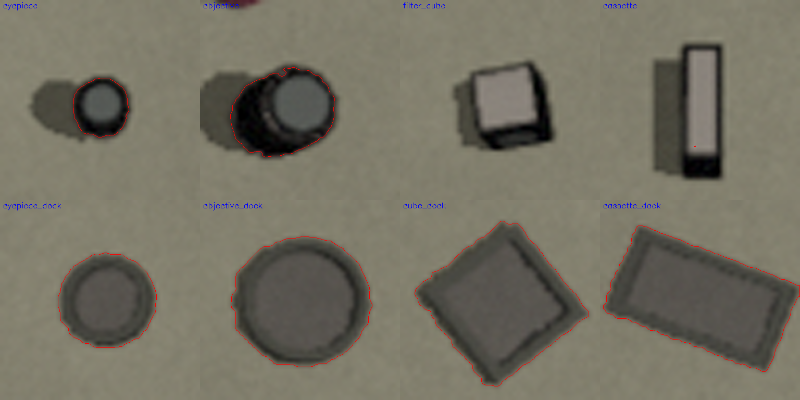

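The tiles confirm the black objective (tile 2, with the pink one only just showing at the top edge), and the dock contours are clean. Next I get the top plates and lens centres by colour ratio.

```bash
python3 - <<'E'
from h import *
R={"eyepiece":(.488,-.013,.062),"objective":(.516,-.402,.058),"filter_cube":(.616,.216,.046),"cassette":(.673,-.012,.046)}
p=snapshot("top");im=p["image"];S=8
for n,(x,y,z) in R.items():
    c=proj(p,(x,y,z)).round().astype(int);h=18
    t=cv2.resize(im[c[1]-h:c[1]+h,c[0]-h:c[0]+h],None,fx=S,fy=S,interpolation=cv2.INTER_CUBIC).astype(float)
    g=t.mean(2);d=t[:,:,2]-t[:,:,0]
    m=((d>np.median(d)+8)&(g>(100 if z<.05 else 60))).astype(np.uint8)
    m=cv2.morphologyEx(m,cv2.MORPH_OPEN,np.ones((9,9)))
    k=max(cv2.findContours(m,0,1)[0],key=cv2.contourArea)
    w=np.array([ray(p,u,v,z)[:2]*1000 for u,v in (k[:,0]+.5)/S-.5+c-h],np.float32)
    r=cv2.minAreaRect(w);print(n,np.round(r[0],1),np.round(r[1],1),round(r[2],1),"med",np.median(d))
E
```

```text
eyepiece [487.3 -12.6] [22.3 22. ] 0.2 med -20.0
objective [ 515.1 -401.5] [32.6 33.9] 87.1 med -19.0Traceback (most recent call last):
  File "<stdin>", line 10, in <module>
ValueError: max() iterable argument is empty
```

```bash
python3 - <<'E'
from h import *
R={"filter_cube":(.616,.216,.046),"cassette":(.673,-.012,.046)}
p=snapshot("top");im=p["image"];S=8
for n,(x,y,z) in R.items():
    c=proj(p,(x,y,z)).round().astype(int);h=18
    o=im[c[1]-h:c[1]+h,c[0]-h:c[0]+h]
    print(o[h,h],np.median(o,axis=(0,1)))
    t=cv2.resize(o,None,fx=S,fy=S,interpolation=cv2.INTER_CUBIC).astype(float)
    d=t[:,:,1]-t[:,:,0]  # G-R
    ref=o[h,h].astype(float);bg=np.median(o,axis=(0,1)).astype(float)
    ch=lambda a:(a/np.maximum(a.sum(-1,keepdims=True),1))
    m=((np.linalg.norm(ch(t)-ch(ref),axis=2)<np.linalg.norm(ch(t)-ch(bg),axis=2))&(t.mean(2)>75)).astype(np.uint8)
    m=cv2.morphologyEx(m,cv2.MORPH_OPEN,np.ones((13,13)))
    k=max(cv2.findContours(m,0,1)[0],key=cv2.contourArea)
    w=np.array([ray(p,u,v,z)[:2]*1000 for u,v in (k[:,0]+.5)/S-.5+c-h],np.float32)
    r=cv2.minAreaRect(w);print(n,np.round(r[0],1),np.round(r[1],1),round(r[2],1))
# tile corner estimates
for n,z,C in(("filter_cube",.046,[(72,73),(132,63),(140,121),(79,131)]),("cassette",.046,[(84,45),(121,45),(121,155),(84,155)])):
    c=proj(p,R[n]).round()-24
    w=np.array([ray(p,*(np.array(q)/200*48+c-.5),z)[:2]*1000 for q in C]);print(n,w.round().tolist(),w.mean(0).round(1))
s=manip.sense();print(s["t"])
E
```

```text
[139 133 124] [130. 127. 110.]
filter_cube [619.8 215.4] [38.4 38.1] 9.7
[138 132 124] [129.  126.5 109. ]
cassette [673.2 -11.6] [70.5 18.4] 0.2
filter_cube [[637.0, 238.0], [643.0, 198.0], [604.0, 192.0], [597.0, 232.0]] [620.4 214.7]
cassette [[712.0, 0.0], [712.0, -24.0], [637.0, -24.0], [637.0, -0.0]] [674.6 -12. ]
1.3
```

Request:
{"op": "jog_arm", "data": {
  "commands": [
    [100,2.7,-2.7,-0.8,0.1],
    [100,2.7,-2.7,-0.8,0.1],
    [100,2.7,-2.7,-0.8,0.1],
    [100,2.7,-2.7,-0.8,0.1],
    [100,2.7,-2.7,-0.8,0.1],
    [100,2.7,-2.7,-0.8,0.1],
    [100,2.7,-2.7,-0.8,0.03],
    [100,2.7,-2.7,-0.8,0]
  ],
  "squeeze": 40
}}

```text
t: 1.97
tcp_pos: [0.4975, 0.3426, 0.1685]
tool_rot: [-0.107, 0.994, 0.005, 0.001]
force: [0.9, 0.6, -0.7]
finger_gap: 0.999
```

Request:
{"op": "jog_arm", "data": {
  "commands": [
    [100,2.7,-2.8,-0.8,-0.04],
    [100,2.7,-2.8,-0.8,0],
    [100,2.7,-2.8,-0.8,0],
    [100,2.7,-2.8,-0.8,0],
    [100,1.2,-1.3,-1,0],
    [100,0,0,0,0]
  ]
}}

```text
t: 2.47
tcp_pos: [0.6296, 0.2035, 0.1237]
tool_rot: [-0.083, 0.997, 0.005, 0.004]
force: [-0.5, 0.9, 0.3]
finger_gap: 1.001
```

Request:
{"op": "jog_arm", "data": {
  "commands": [
    [100,-1.0,1.2,0,0],
    [100,0,0,0,0],
    [100,0,0,-2,0],
    [100,0,0,0,0]
  ]
}}

```text
t: 2.8
tcp_pos: [0.6177, 0.2174, 0.104]
tool_rot: [-0.082, 0.997, 0.005, 0.004]
force: [-1.3, -0.7, 0.2]
finger_gap: 1.004
```

Request:
{"op": "jog_arm", "data": {
  "commands": [
    [100,0.15,-0.2,-2.5,0],
    [100,0,0,-2.5,0],
    [100,0,0,-2,0],
    [100,0,0,-1,0],
    [100,0,0,-0.5,0],
    [100,0,0,0,0]
  ]
}}

```text
t: 3.3
tcp_pos: [0.617, 0.2252, 0.0241]
tool_rot: [-0.089, 0.996, 0.006, 0.008]
force: [-0.0, 0.1, 0.8]
finger_gap: 1.003
```

```bash
python3 - <<'E'
from h import *
s=manip.sense();print(s["tcp_pos"],s["force"])
p=snapshot("scene");u,v=proj(p,s["tcp_pos"]).astype(int);save(p,"g1",(u-70,v-60,u+70,v+45),5)
E
```

```text
[0.61700792 0.22521813 0.02409447] [-0.00822918  0.11209908  0.82958805]
```

View pics/g1.png

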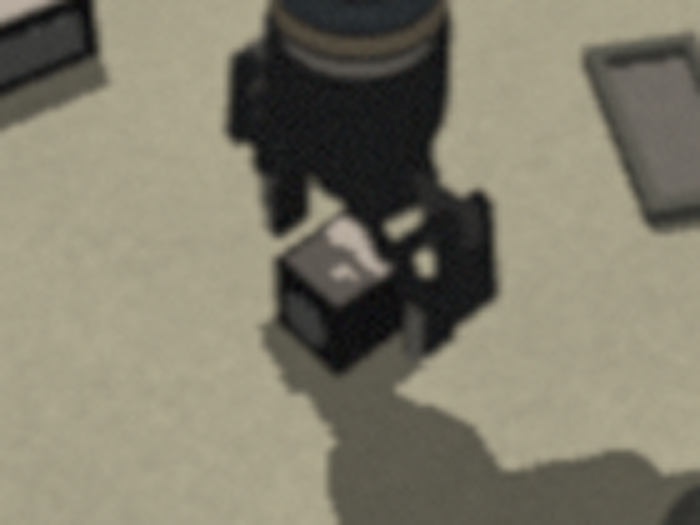

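The crop shows the jaws straddling the cube at about (340,290), with the gripper too far to +y. I correct that, then go down and close.

Request:
{"op": "jog_arm", "data": {
  "commands": [
    [100,0.2,-0.5,0,0],
    [100,0,-0.4,0,0],
    [100,0,0,-0.4,0],
    [100,0,0,-0.4,0],
    [100,0,0,0,0]
  ]
}}

```text
t: 3.77
tcp_pos: [0.6232, 0.2163, 0.0219]
tool_rot: [-0.089, 0.996, 0.006, 0.013]
force: [-0.1, 0.3, -0.3]
finger_gap: 0.997
```

Request:
{"op": "jog_arm", "data": {
  "commands": [
    [100,-0.3,0,-0.9,0],
    [100,0,0,0,0]
  ]
}}

```text
t: 3.93
tcp_pos: [0.6205, 0.2159, 0.0127]
tool_rot: [-0.089, 0.996, 0.007, 0.014]
force: [-0.8, -0.2, -0.6]
finger_gap: 1.001
```

Good. Closing.

Request:
{"op": "jog_arm", "data": {
  "commands": [
    [0,0,0,0,0],
    [0,0,0,0,0],
    [0,0,0,0,0],
    [0,0,0,0,0],
    [0,0,0,0,0],
    [0,0,0,0,0]
  ],
  "squeeze": 40
}}

```text
t: 4.43
tcp_pos: [0.6199, 0.216, 0.0118]
tool_rot: [-0.089, 0.996, 0.006, 0.013]
force: [0.3, -0.4, -1.1]
finger_gap: 0.512
```

Request:
{"op": "jog_arm", "data": {
  "commands": [
    [0,0,0,1,0],
    [0,0,0,3,0],
    [0,0,-1,3.5,-0.05],
    [0,-0.7,-2,3,-0.1],
    [0,-1.4,-3.6,1,-0.1],
    [0,-1.4,-3.6,0,-0.1],
    [0,-1.4,-3.6,0,-0.1],
    [0,-1.4,-3.6,0,-0.1]
  ]
}}

```text
t: 5.1
tcp_pos: [0.5572, 0.0437, 0.1353]
tool_rot: [0.191, 0.981, 0.005, 0.019]
force: [0.5, -0.2, -1.2]
finger_gap: 0.506
```

Request:
{"op": "jog_arm", "data": {
  "commands": [
    [0,-1.5,-3.6,0,-0.1],
    [0,-1.5,-3.6,0,-0.1],
    [0,-1.5,-3.6,0,-0.1],
    [0,-1.5,-3.6,0,-0.1],
    [0,-1.5,-3.6,0,-0.06],
    [0,-1.5,-3.5,0,0],
    [0,-1.1,-2.5,0,0],
    [0,0,-0.5,0,0]
  ]
}}

```text
t: 5.77
tcp_pos: [0.4495, -0.2171, 0.1432]
tool_rot: [0.423, 0.906, -0.001, 0.026]
force: [0.0, -0.5, -1.2]
finger_gap: 0.514
```

Request:
{"op": "jog_arm", "data": {
  "commands": [
    [0,-0.9,-1.5,0,-0.04],
    [0,0,0,0,0],
    [0,0,0,-3,0],
    [0,0,0,-3,0],
    [0,0,0,-2,0],
    [0,0,0,0,0]
  ]
}}

```text
t: 6.27
tcp_pos: [0.4443, -0.2358, 0.0668]
tool_rot: [0.444, 0.895, -0.003, 0.034]
force: [1.1, 0.1, -1.0]
finger_gap: 0.509
```

Request:
{"op": "jog_arm", "data": {
  "commands": [
    [0,-0.5,0.15,-1.5,0],
    [0,0,0,-1.5,0],
    [0,0,0,0,0]
  ]
}}

```text
t: 6.52
tcp_pos: [0.4417, -0.2323, 0.0379]
tool_rot: [0.442, 0.896, -0.003, 0.035]
force: [0.4, 0.3, -0.8]
finger_gap: 0.506
```

```bash
python3 - <<'E'
from h import *
s=manip.sense();print(s["tcp_pos"],s["tool_rot"],s["q"])
p=snapshot("scene");u,v=proj(p,s["tcp_pos"]).astype(int);save(p,"g2",(u-60,v-50,u+60,v+40),5)
E
```

```text
[ 0.44171194 -0.23232189  0.0378618 ] [ 0.4421822   0.8962542  -0.00266202  0.0345865 ] [-0.71609709  0.6820451   1.94153378  0.02869704  0.44991298 -1.39565573]
```

View pics/g2.png

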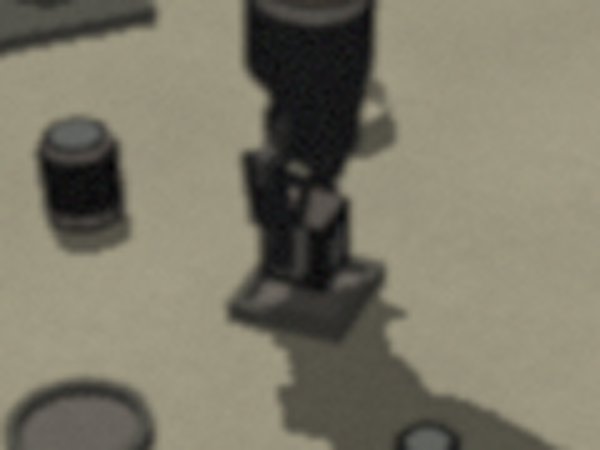

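The crop shows the cube over the middle of the square dock at about (305,275), with the yaw matching.

Request:
{"op": "jog_arm", "data": {
  "commands": [
    [0,-0.2,-0.1,-1,0],
    [0,0,0,-0.7,0],
    [0,0,0,-0.3,0],
    [0,0,0,0,0]
  ]
}}

```text
t: 6.9
tcp_pos: [0.4428, -0.2339, 0.0212]
tool_rot: [0.441, 0.897, -0.004, 0.039]
force: [-0.1, 0.7, -1.8]
finger_gap: 0.507
```

Request:
{"op": "jog_arm", "data": {
  "commands": [
    [0,-0.4,0,-0.4,0],
    [0,0,0,-0.3,0],
    [0,0,0,0,0]
  ]
}}

```text
t: 7.15
tcp_pos: [0.4399, -0.2355, 0.0165]
tool_rot: [0.44, 0.897, -0.004, 0.041]
force: [-0.6, -0.1, -1.0]
finger_gap: 0.509
```

Request:
{"op": "jog_arm", "data": {
  "commands": [
    [0,0,0,-0.3,0],
    [0,0,0,0,0]
  ]
}}

```text
t: 7.32
tcp_pos: [0.4405, -0.2364, 0.0162]
tool_rot: [0.44, 0.897, -0.005, 0.044]
force: [0.6, -0.0, -1.4]
finger_gap: 0.51
```

Request:
{"op": "jog_arm", "data": {
  "commands": [
    [60,0,0,0,0],
    [60,0,0,0,0],
    [80,0,0,0,0],
    [90,0,0,0,0],
    [90,0,0,1,0],
    [90,0,0,2,0],
    [90,0,0,4,0],
    [90,0,0,4,0]
  ]
}}

```text
t: 7.98
tcp_pos: [0.4352, -0.2331, 0.1228]
tool_rot: [0.441, 0.897, -0.003, 0.034]
force: [1.2, -0.2, 0.3]
finger_gap: 0.9
```

Request:
{"op": "jog_arm", "data": {
  "commands": [
    [100,1,-2,3.2,0],
    [100,1.5,-3.2,1.5,0],
    [100,1.5,-3.2,0,0],
    [100,1.5,-3.2,0,0],
    [100,1.5,-3.2,0,0],
    [100,0.5,-1,0,0],
    [100,0,0,0,0]
  ]
}}

```text
t: 8.57
tcp_pos: [0.5123, -0.3963, 0.1881]
tool_rot: [0.44, 0.897, -0.006, 0.041]
force: [-0.0, -0.0, 0.2]
finger_gap: 0.997
```

```bash
python3 - <<'E'
from h import *
s=manip.sense();print(s["tcp_pos"],s["tool_rot"],s["q"])
p=snapshot("top")
for n,z in(("filter_cube",.0),("objective",0)):
    print(n,[(np.round(d["centre"],3),round(d["score"],2)) for d in models.pinpoint(p,n)][:3])
u,v=proj(p,(.47,-.3,.03)).astype(int);save(p,"g3",(u-60,v-45,u+60,v+45),5)
E
```

```text
[ 0.51229864 -0.39631394  0.1881313 ] [ 0.43967406  0.89720125 -0.00558482  0.04105429] [-0.84016651  0.57548366  1.48073032  0.0241985   1.00517402 -1.51179954]
filter_cube [(array([0.542, 0.406, 0.001]), 0.32)]
objective []
```

View pics/g3.png

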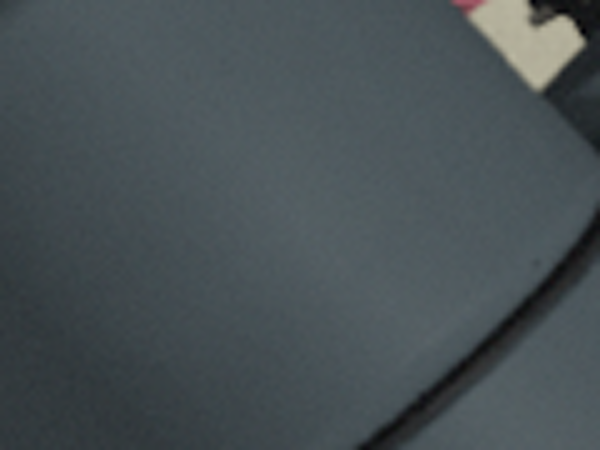

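The top view is blocked by the arm here, so it shows nothing useful. The tool has picked up a slight outward tilt. A half turn about z puts that tilt on the inward side, where the drift will cancel it, and the grasp stays the same.

Request:
{"op": "jog_arm", "data": {
  "commands": [
    [100,0,0,0,-0.12],
    [100,0,0,0,-0.12],
    [100,0,0,0,-0.12],
    [100,0,0,0,-0.12],
    [100,0,0,0,-0.12],
    [100,0,0,0,-0.12],
    [100,0,0,0,-0.12],
    [100,0,0,0,-0.12]
  ]
}}

```text
t: 9.38
tcp_pos: [0.5006, -0.3725, 0.1839]
tool_rot: [0.815, 0.579, -0.018, 0.02]
force: [0.2, -1.3, 0.1]
finger_gap: 1.0
```

Request:
{"op": "jog_arm", "data": {
  "commands": [
    [100,0,0,0,-0.12],
    [100,0,0,0,-0.12],
    [100,0,0,0,-0.12],
    [100,0,0,0,-0.12],
    [100,0,0,0,-0.12],
    [100,0,0,0,-0.12],
    [100,0,0,0,-0.12],
    [100,0,0,0,-0.12]
  ]
}}

```text
t: 10.05
tcp_pos: [0.4911, -0.351, 0.1816]
tool_rot: [0.993, 0.118, -0.028, -0.003]
force: [-0.2, 0.3, -0.2]
finger_gap: 0.999
```

Request:
{"op": "jog_arm", "data": {
  "commands": [
    [100,1.2,-2.5,-2,0],
    [100,1.2,-2.6,-2,0],
    [100,0,0,-3,0],
    [100,0,0,-2,0],
    [100,0,0,0,0]
  ]
}}

```text
t: 10.47
tcp_pos: [0.5125, -0.393, 0.0911]
tool_rot: [0.992, 0.119, -0.03, -0.006]
force: [-0.5, 1.3, -0.2]
finger_gap: 1.002
```

Request:
{"op": "jog_arm", "data": {
  "commands": [
    [100,0.3,-0.9,-2.5,0],
    [100,0,0,-2.5,0],
    [100,0,0,-1.5,0],
    [100,0,0,-0.7,0],
    [100,0,0,0,0]
  ]
}}

```text
t: 10.88
tcp_pos: [0.5132, -0.3942, 0.0205]
tool_rot: [0.992, 0.122, -0.032, -0.009]
force: [0.5, -0.3, 0.3]
finger_gap: 1.0
```

```bash
python3 - <<'E'
from h import *
s=manip.sense();print(s["tcp_pos"],s["tool_rot"])
p=snapshot("scene");u,v=proj(p,s["tcp_pos"]).astype(int);save(p,"g4",(u-50,v-50,u+100,v+60),5)
for n in("filter_cube","cube_dock"):
    print(n,[(np.round(d["centre"],3),round(d["score"],2)) for d in models.pinpoint(p,n)][:3])
E
```

```text
[ 0.51323992 -0.39418443  0.02048499] [ 0.99201485  0.12165488 -0.03193382 -0.00931926]
filter_cube [(array([ 0.438, -0.235,  0.011]), 0.77)]
cube_dock [(array([ 0.436, -0.234,  0.002]), 0.54)]
```

View pics/g4.png

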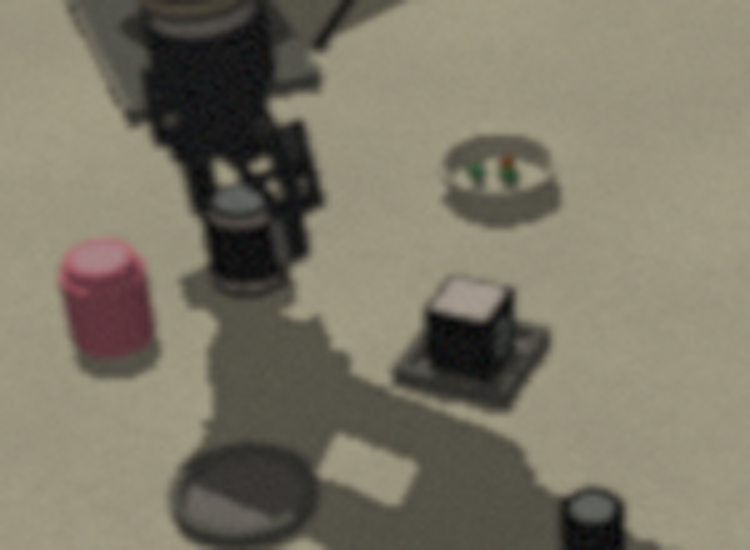

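The cube sits in its dock at (470,330), level and centred. The jaws straddle the black objective at (245,240), and the pink one is clear at (105,300).

Request:
{"op": "jog_arm", "data": {
  "commands": [
    [100,0.1,-0.8,-0.5,0],
    [0,0,0,0,0],
    [0,0,0,0,0],
    [0,0,0,0,0],
    [0,0,0,0,0],
    [0,0,0,0,0]
  ],
  "squeeze": 50
}}

```text
t: 11.53
tcp_pos: [0.5175, -0.4058, 0.023]
tool_rot: [0.992, 0.121, -0.028, -0.005]
force: [0.5, -0.7, -2.7]
finger_gap: 0.612
```

Request:
{"op": "jog_arm", "data": {
  "commands": [
    [0,0,0,1.5,0],
    [0,0,0,3,0],
    [0,0,0,3,0],
    [0,0.5,1.5,2,0],
    [0,1.5,3.5,0,0],
    [0,1.5,3.5,0,0],
    [0,1.5,3.5,0,0],
    [0,1.5,3.5,0,0]
  ]
}}

```text
t: 12.2
tcp_pos: [0.5803, -0.2565, 0.1259]
tool_rot: [0.993, 0.114, -0.027, -0.002]
force: [0.2, 0.2, -3.4]
finger_gap: 0.608
```

Request:
{"op": "jog_arm", "data": {
  "commands": [
    [0,1.4,3.2,0,0],
    [0,1.2,2.5,0,0],
    [0,0,0,0,0],
    [0,0,0,-2.5,0],
    [0,0,0,-2.5,0],
    [0,0,0,0,0]
  ]
}}

```text
t: 12.7
tcp_pos: [0.612, -0.1868, 0.0818]
tool_rot: [0.992, 0.12, -0.023, -0.0]
force: [-0.7, 0.5, -3.4]
finger_gap: 0.616
```

```bash
cat > view.py <<'E'
import sys
from h import *
s=manip.sense();print(s["t"],s["tcp_pos"],s["tool_rot"],s["force"])
p=snapshot("scene");u,v=proj(p,s["tcp_pos"]).astype(int);u=max(u,50);save(p,sys.argv[1],(u-50,v-45,u+50,v+40),6)
for n in sys.argv[2:]:
    print(n,[(np.round(d["centre"],3),round(d["score"],2)) for d in models.pinpoint(p,n)][:3])
E
python3 view.py g5 objective objective_dock
```

```text
12.7 [ 0.61201265 -0.18684732  0.0818254 ] [ 9.92475853e-01  1.20319020e-01 -2.26898233e-02 -4.32250361e-04] [-0.74265898  0.48724172 -3.38214187]
objective [(array([ 0.613, -0.188,  0.056]), 0.84), (array([ 0.615, -0.383,  0.003]), 0.65)]
objective_dock [(array([ 0.618, -0.183, -0.004]), 0.92)]
```

View pics/g5.png

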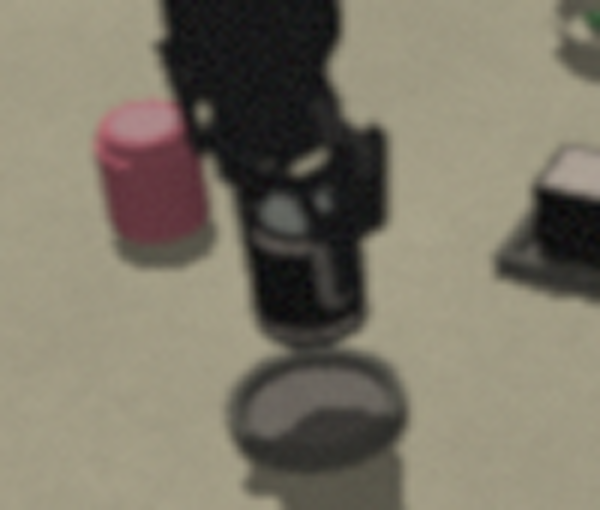

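The objective hangs upright over the round dock, at about (305,270) over (318,410), and needs a slight +x shift.

Request:
{"op": "jog_arm", "data": {
  "commands": [
    [0,0.4,0.1,-2,0],
    [0,0,0,-1.5,0],
    [0,0,0,0,0]
  ]
}}

```text
t: 13.1
tcp_pos: [0.6224, -0.1919, 0.0568]
tool_rot: [0.993, 0.119, -0.015, 0.005]
force: [-0.1, -0.5, -2.0]
finger_gap: 0.609
```

Request:
{"op": "jog_arm", "data": {
  "commands": [
    [0,-0.6,0.7,-2.0,0],
    [0,0,0,0,0]
  ]
}}

```text
t: 13.27
tcp_pos: [0.6181, -0.1872, 0.04]
tool_rot: [0.993, 0.118, -0.012, 0.007]
force: [-1.7, 1.2, -4.0]
finger_gap: 0.608
```

Request:
{"op": "jog_arm", "data": {
  "commands": [
    [0,-0.2,0.3,-1.0,0],
    [0,0,0,0,0]
  ]
}}

```text
t: 13.43
tcp_pos: [0.6181, -0.1861, 0.033]
tool_rot: [0.993, 0.117, -0.01, 0.008]
force: [-1.0, 1.6, -4.1]
finger_gap: 0.614
```

Request:
{"op": "jog_arm", "data": {
  "commands": [
    [0,-0.2,0.2,-0.8,0],
    [0,0,0,0,0]
  ]
}}

```text
t: 13.6
tcp_pos: [0.6203, -0.1867, 0.0286]
tool_rot: [0.993, 0.117, -0.006, 0.011]
force: [-0.2, 0.2, -3.7]
finger_gap: 0.61
```

Request:
{"op": "jog_arm", "data": {
  "commands": [
    [0,-0.6,0.2,-0.7,0],
    [0,0,0,0,0]
  ]
}}

```text
t: 13.77
tcp_pos: [0.6229, -0.1877, 0.0291]
tool_rot: [0.993, 0.116, 0.004, 0.016]
force: [-0.4, 0.1, -4.0]
finger_gap: 0.613
```

```bash
python3 view.py g6 objective objective_dock; python3 -c "
from h import *
s=manip.sense();print(s['q'],s['qd'],s['tau'],s['ft_torque'])"
```

```text
13.7667 [ 0.62285516 -0.18774569  0.0291436 ] [0.99311804 0.11592836 0.00395749 0.01617149] [-0.42638004  0.14815545 -3.9794441 ]
objective [(array([ 0.622, -0.189,  0.006]), 0.7), (array([ 0.615, -0.382,  0.004]), 0.67)]
objective_dock [(array([ 0.615, -0.184, -0.003]), 0.83)]
[-0.45371697  0.81764693  1.51190186 -0.0327664   0.79148443  0.90719982] [ 0.00087239  0.00317073 -0.00565597  0.00902199 -0.00593611  0.00140387] [-3.59884864e-01 -4.77970719e+01 -9.99810487e+00 -3.31538217e-01
  3.57540669e-01 -2.47083558e-02] [ 0.21020114 -0.11900233 -0.00765072]
```

View pics/g6.png

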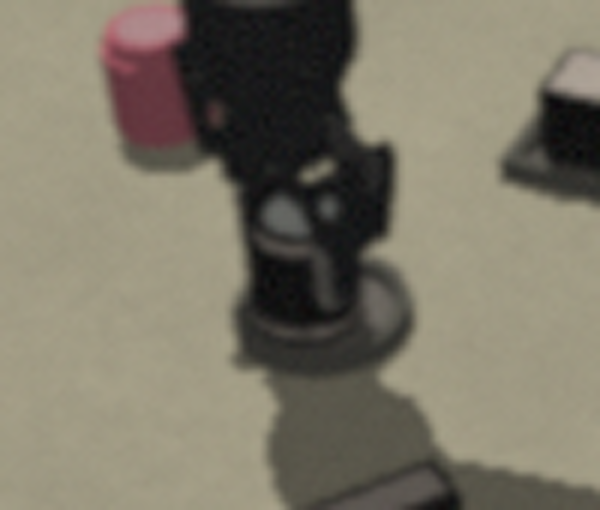

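The crop shows the objective leaning and shifted towards +x in the dock, with its base at (305,325) against a dock centre of (325,315). It is probably touching the rim. I lift and re-approach.

Request:
{"op": "jog_arm", "data": {
  "commands": [
    [0,0,0,1.5,0],
    [0,-0.4,0.2,3.5,0],
    [0,-0.4,0.2,3.5,0],
    [0,0,0,3,0]
  ]
}}

```text
t: 14.25
tcp_pos: [0.6032, -0.179, 0.133]
tool_rot: [0.993, 0.116, -0.01, 0.008]
force: [0.5, 0.5, -2.2]
finger_gap: 0.608
```

Request:
{"op": "jog_arm", "data": {
  "commands": [
    [0,0.2,0,-3,0],
    [0,0.2,0,-3,0],
    [0,0,0,-2.5,0]
  ]
}}

```text
t: 14.5
tcp_pos: [0.6153, -0.1828, 0.06]
tool_rot: [0.993, 0.116, 0.002, 0.015]
force: [0.8, -0.2, -4.1]
finger_gap: 0.611
```

Request:
{"op": "jog_arm", "data": {
  "commands": [
    [0,-0.3,0.1,-1.5,0],
    [0,-0.3,0.1,-0.5,0]
  ]
}}

```text
t: 14.67
tcp_pos: [0.6069, -0.1796, 0.0348]
tool_rot: [0.993, 0.116, -0.001, 0.013]
force: [5.8, 5.4, 30.5]
finger_gap: 0.612
```

Request:
{"op": "jog_arm", "data": {
  "commands": [
    [0,0,0,1,0],
    [0,0.3,-0.2,0,0]
  ]
}}

```text
t: 14.83
tcp_pos: [0.6074, -0.1803, 0.0428]
tool_rot: [0.993, 0.116, -0.004, 0.012]
force: [0.1, -0.4, -2.2]
finger_gap: 0.613
```

Request:
{"op": "jog_arm", "data": {
  "commands": [
    [0,0.6,-0.3,0,0],
    [0,0,0,0,0]
  ]
}}

```text
t: 15.0
tcp_pos: [0.6141, -0.184, 0.0433]
tool_rot: [0.993, 0.116, -0.004, 0.012]
force: [0.2, -0.7, -2.1]
finger_gap: 0.614
```

Request:
{"op": "jog_arm", "data": {
  "commands": [
    [0,-0.1,0,-1.2,0],
    [0,0,0,0,0]
  ]
}}

```text
t: 15.17
tcp_pos: [0.6137, -0.1845, 0.0312]
tool_rot: [0.993, 0.116, -0.003, 0.012]
force: [-0.8, 0.0, -3.0]
finger_gap: 0.611
```

Request:
{"op": "jog_arm", "data": {
  "commands": [
    [0,0,0,-0.4,0],
    [0,0,0,0,0]
  ]
}}

```text
t: 15.33
tcp_pos: [0.6144, -0.1849, 0.0273]
tool_rot: [0.993, 0.116, -0.002, 0.013]
force: [-0.6, 0.4, -0.0]
finger_gap: 0.614
```

Weight is off the wrist, so the part stands on the floor. Releasing.

Request:
{"op": "jog_arm", "data": {
  "commands": [
    [66,0,0,0,0],
    [70,0,0,0,0],
    [85,0,0,0,0],
    [95,0,0,0,0],
    [95,0,0,1.5,0],
    [95,0,0,3,0],
    [95,0,0,3.5,0],
    [95,0,0,3,0]
  ]
}}

```text
t: 16.0
tcp_pos: [0.6084, -0.1824, 0.1327]
tool_rot: [0.993, 0.116, -0.01, 0.008]
force: [0.5, -0.3, 0.1]
finger_gap: 0.95
```

Request:
{"op": "jog_arm", "data": {
  "commands": [
    [100,1.4,3.3,0,-0.06],
    [100,1.4,3.5,0,-0.06],
    [100,1.4,3.5,0,-0.06],
    [100,1.4,3.5,0,-0.04],
    [100,0.9,2.2,0,0],
    [100,0,0,0,0]
  ]
}}

```text
t: 16.5
tcp_pos: [0.6811, -0.0216, 0.1455]
tool_rot: [1.0, -0.004, -0.0, 0.012]
force: [0.5, 0.3, 0.5]
finger_gap: 1.001
```

```bash
python3 view.py x1 objective objective_dock cassette
```

```text
16.5 [ 0.68109588 -0.02159174  0.14545572] [ 9.99922393e-01 -3.53229752e-03 -4.11579413e-04  1.19398971e-02] [0.49810258 0.33100443 0.48674733]
objective [(array([ 0.615, -0.184,  0.001]), 0.54), (array([ 0.616, -0.381,  0.005]), 0.51)]
objective_dock [(array([ 0.615, -0.18 , -0.001]), 0.63)]
cassette [(array([ 0.67 , -0.011, -0.004]), 0.63)]
```

Request:
{"op": "jog_arm", "data": {
  "commands": [
    [100,-0.9,1.0,-1.5,0],
    [100,0,0,-2,0],
    [100,0,0,-2,0],
    [100,0,0,-1.5,0]
  ]
}}

```text
t: 17.03
tcp_pos: [0.6714, -0.0253, 0.0778]
tool_rot: [1.0, -0.01, 0.003, 0.015]
force: [0.4, -0.0, -0.4]
finger_gap: 1.0
```

Request:
{"op": "jog_arm", "data": {
  "commands": [
    [100,0.2,1.5,0,0],
    [100,0,0,0,0],
    [100,0,0,-1.5,0]
  ]
}}

```text
t: 17.28
tcp_pos: [0.6721, -0.0141, 0.0619]
tool_rot: [1.0, -0.014, 0.001, 0.015]
force: [0.4, 0.3, 0.2]
finger_gap: 0.999
```

Request:
{"op": "jog_arm", "data": {
  "commands": [
    [100,0.1,0.3,-2,0.02],
    [100,0,0.1,-1.2,0],
    [100,0,0,-0.5,0],
    [100,0,0,0,0]
  ]
}}

```text
t: 17.62
tcp_pos: [0.6739, -0.0118, 0.0254]
tool_rot: [1.0, -0.005, 0.002, 0.015]
force: [1.9, 0.3, -0.1]
finger_gap: 1.0
```

Request:
{"op": "jog_arm", "data": {
  "commands": [
    [100,-0.1,0,-1.1,0],
    [60,0,0,0,0],
    [0,0,0,0,0],
    [0,0,0,0,0],
    [0,0,0,0,0],
    [0,0,0,0,0],
    [0,0,0,0,0]
  ],
  "squeeze": 45
}}

```text
t: 18.2
tcp_pos: [0.6755, -0.0127, 0.0178]
tool_rot: [1.0, -0.005, 0.006, 0.016]
force: [0.5, 0.1, -1.9]
finger_gap: 0.324
```

Request:
{"op": "jog_arm", "data": {
  "commands": [
    [0,0,0,1.5,0],
    [0,0,0,3,0.05],
    [0,-1,0.8,2.5,0.12],
    [0,-2.6,2.1,1,0.12],
    [0,-2.6,2.1,0,0.12],
    [0,-2.6,2.1,0,0.12],
    [0,-2.6,2.1,0,0.12],
    [0,-2.6,2.1,0,0.12]
  ]
}}

```text
t: 18.87
tcp_pos: [0.5393, 0.0977, 0.108]
tool_rot: [0.924, 0.383, 0.02, 0.017]
force: [-0.3, -0.5, -1.4]
finger_gap: 0.317
```

Request:
{"op": "jog_arm", "data": {
  "commands": [
    [0,-2.6,2.2,0,0.12],
    [0,-2.6,2.2,0,0.12],
    [0,-2.6,2.2,0,0.12],
    [0,-2.0,1.8,0,0.03],
    [0,-1,0.8,0,0],
    [0,0,0,0,0]
  ]
}}

```text
t: 19.37
tcp_pos: [0.419, 0.1953, 0.1141]
tool_rot: [0.825, 0.565, 0.023, 0.012]
force: [-0.3, -0.0, -1.0]
finger_gap: 0.318
```

Request:
{"op": "jog_arm", "data": {
  "commands": [
    [0,-0.4,0.7,-1.5,0.015],
    [0,0,0,-2,0],
    [0,0,0,-1,0],
    [0,0,0,0,0]
  ]
}}

```text
t: 19.7
tcp_pos: [0.423, 0.2027, 0.0715]
tool_rot: [0.821, 0.571, 0.03, 0.015]
force: [0.6, -0.4, -1.1]
finger_gap: 0.317
```

```bash
python3 view.py g7 cassette cassette_dock
```

```text
19.7 [0.42297995 0.20272803 0.07150392] [0.82051958 0.57062777 0.0299583  0.01529921] [ 0.58824828 -0.38326433 -1.06852717]
cassette [(array([0.419, 0.199, 0.052]), 0.77)]
cassette_dock [(array([ 0.418,  0.207, -0.002]), 0.64)]
```

View pics/g7.png

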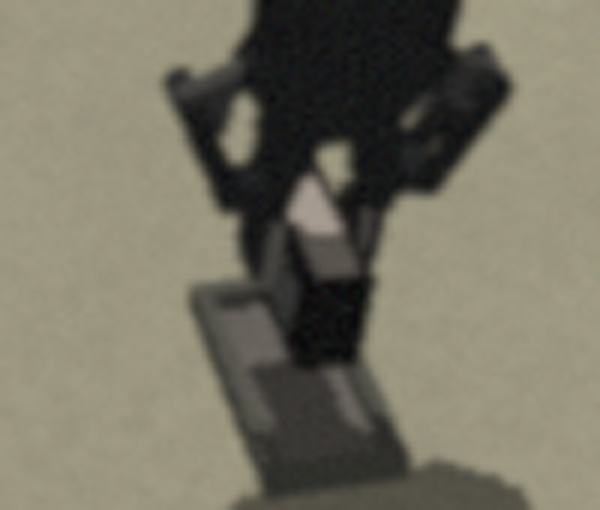

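The crop shows the cassette lined up with the oblong dock's long axis, with its near end at (330,320) and the dock centre at about (310,390). It needs lowering and a small -x shift.

Request:
{"op": "jog_arm", "data": {
  "commands": [
    [0,-0.7,0.1,-1.5,0.02],
    [0,0,0,-1,0],
    [0,0,0,0,0]
  ]
}}

```text
t: 20.1
tcp_pos: [0.4216, 0.2035, 0.0503]
tool_rot: [0.815, 0.578, 0.036, 0.017]
force: [0.1, 0.3, -1.1]
finger_gap: 0.323
```

Request:
{"op": "jog_arm", "data": {
  "commands": [
    [0,-0.6,0.1,-1.8,-0.02],
    [0,0,0,0,0]
  ]
}}

```text
t: 20.27
tcp_pos: [0.418, 0.2043, 0.0337]
tool_rot: [0.822, 0.569, 0.038, 0.019]
force: [-1.0, 0.1, -1.9]
finger_gap: 0.321
```

Request:
{"op": "jog_arm", "data": {
  "commands": [
    [0,-0.4,0,-0.9,0],
    [0,0,0,0,0]
  ]
}}

```text
t: 20.43
tcp_pos: [0.4164, 0.2044, 0.0264]
tool_rot: [0.821, 0.569, 0.039, 0.02]
force: [0.1, -0.7, -1.3]
finger_gap: 0.325
```

Request:
{"op": "jog_arm", "data": {
  "commands": [
    [0,-0.2,0,-0.5,0],
    [0,0,0,0,0]
  ]
}}

```text
t: 20.6
tcp_pos: [0.4176, 0.2048, 0.0235]
tool_rot: [0.821, 0.569, 0.042, 0.021]
force: [0.2, -0.6, -0.9]
finger_gap: 0.325
```

Request:
{"op": "jog_arm", "data": {
  "commands": [
    [0,-0.3,0,-0.4,0],
    [0,0,0,0,0]
  ]
}}

```text
t: 20.77
tcp_pos: [0.4191, 0.2061, 0.0227]
tool_rot: [0.821, 0.568, 0.048, 0.023]
force: [-0.5, 0.5, -2.1]
finger_gap: 0.322
```

Request:
{"op": "jog_arm", "data": {
  "commands": [
    [0,-0.6,-0.2,-0.5,0]
  ]
}}

```text
t: 20.85
tcp_pos: [0.42, 0.2063, 0.0212]
tool_rot: [0.821, 0.568, 0.056, 0.026]
force: [0.7, 13.3, 75.6]
finger_gap: 0.323
```

Request:
{"op": "jog_arm", "data": {
  "commands": [
    [38,0,0,0.2,0],
    [45,0,0,0,0]
  ]
}}

```text
t: 21.02
tcp_pos: [0.4224, 0.2072, 0.0259]
tool_rot: [0.82, 0.568, 0.06, 0.027]
force: [0.2, 0.5, -0.2]
finger_gap: 0.446
```

```bash
python3 view.py g8 cassette cassette_dock
```

```text
21.0167 [0.42238629 0.20716858 0.02591873] [0.820405   0.56796885 0.06001632 0.02729591] [ 0.23447699  0.54701727 -0.19315349]
cassette [(array([0.42 , 0.203, 0.002]), 0.88)]
cassette_dock [(array([ 0.418,  0.202, -0.   ]), 0.79)]
```

View pics/g8.png

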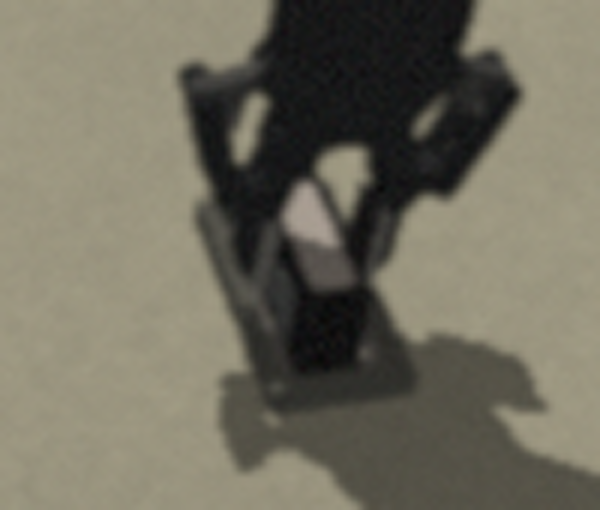

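The crop shows the cassette upright in the recess at about (325,310) with the fingers open. I lift off and travel to the eyepiece, turning so the tool's tilt goes to the inward side.

Request:
{"op": "jog_arm", "data": {
  "commands": [
    [50,0,0,1,0],
    [60,0,0,2.5,0],
    [70,0,0,3.5,0],
    [100,0,0,3.5,0],
    [100,0,0,3,0.12],
    [100,0.8,-2.5,1,0.12],
    [100,0.9,-3,0,0.12],
    [100,0.9,-3,0,0.12]
  ]
}}

```text
t: 21.83
tcp_pos: [0.4357, 0.1367, 0.1697]
tool_rot: [0.681, 0.73, 0.053, 0.013]
force: [0.2, 0.3, 1.0]
finger_gap: 0.995
```

Request:
{"op": "jog_arm", "data": {
  "commands": [
    [100,0.9,-3,0,0.12],
    [100,0.9,-3,0,0.12],
    [100,0.9,-3,0,0.12],
    [100,0.5,-1,0,0.12],
    [100,0,0,0,0.12],
    [100,0,0,0,0.12],
    [100,0,0,0,0.12],
    [100,0,0,0,0.12]
  ]
}}

```text
t: 22.5
tcp_pos: [0.4631, 0.0398, 0.167]
tool_rot: [0.279, 0.959, 0.052, -0.015]
force: [0.4, 0.4, -0.2]
finger_gap: 1.0
```

Request:
{"op": "jog_arm", "data": {
  "commands": [
    [100,0.3,-0.6,0,0.12],
    [100,0.4,-0.8,0,0.12],
    [100,0.4,-0.8,0,0.12],
    [100,0.4,-0.8,0,0.12],
    [100,0.4,-0.8,0,0.12],
    [100,0.4,-0.8,0,0.12],
    [100,0.2,-0.6,0,0.05],
    [100,0,0,0,0]
  ]
}}

```text
t: 23.17
tcp_pos: [0.4831, -0.0146, 0.1619]
tool_rot: [-0.119, 0.991, 0.042, -0.043]
force: [-0.2, -0.6, 0.4]
finger_gap: 0.997
```

```bash
python3 - <<'E'
from h import *
s=manip.sense();print(s["q"])
p=snapshot("scene");print([(np.round(d["centre"],3),round(d["score"],2)) for d in models.pinpoint(p,"cassette")+models.pinpoint(p,"eyepiece")][:3])
E
```

```text
[-0.288683    0.48260195  1.78381365  0.05054079  0.98803809 -2.12844271]
[(array([ 0.419,  0.201, -0.001]), 0.71), (array([ 0.487, -0.012, -0.005]), 0.78)]
```

Request:
{"op": "jog_arm", "data": {
  "commands": [
    [100,0.2,0.2,-2.5,0],
    [100,0,0,-3,0],
    [100,0,0,-2.5,0],
    [100,0,0,-1,0],
    [100,0,0,0,0]
  ]
}}

```text
t: 23.73
tcp_pos: [0.4836, -0.0096, 0.0706]
tool_rot: [-0.116, 0.992, 0.042, -0.041]
force: [-0.0, -0.5, -0.9]
finger_gap: 0.997
```

Request:
{"op": "jog_arm", "data": {
  "commands": [
    [100,0.1,-0.1,-2,0],
    [100,0,0,-1.2,0],
    [100,0,0,-0.8,0],
    [100,0,0,0,0]
  ]
}}

```text
t: 24.07
tcp_pos: [0.4842, -0.0093, 0.0306]
tool_rot: [-0.115, 0.992, 0.042, -0.041]
force: [0.1, 0.4, -0.8]
finger_gap: 1.002
```

```bash
python3 view.py g9 eyepiece
```

```text
24.0667 [ 0.4841779  -0.00928109  0.03059636] [-0.11470046  0.99166134  0.04173842 -0.04134601] [ 0.06400622  0.3672093  -0.83439549]
eyepiece [(array([ 0.487, -0.011, -0.004]), 0.84)]
```

View pics/g9.png

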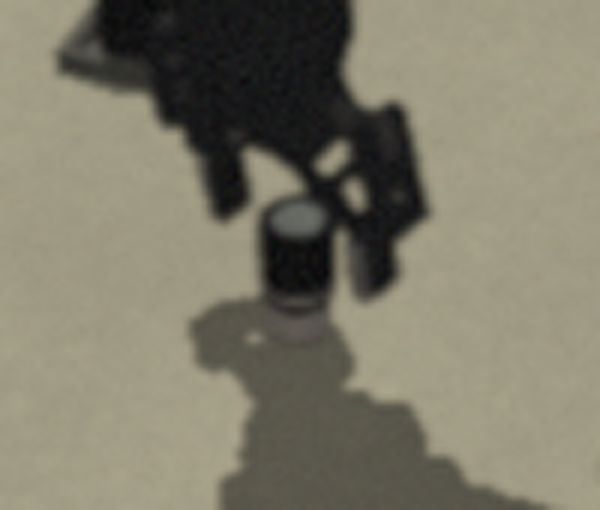

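The crop shows the eyepiece at (300,265) standing between the open jaws. Closing.

Request:
{"op": "jog_arm", "data": {
  "commands": [
    [50,0.1,-0.1,-0.3,0],
    [0,0,0,0,0],
    [0,0,0,0,0],
    [0,0,0,0,0],
    [0,0,0,0,0],
    [0,0,0,0,0],
    [0,0,0,0,0]
  ],
  "squeeze": 40
}}

```text
t: 24.75
tcp_pos: [0.4887, -0.0114, 0.0323]
tool_rot: [-0.115, 0.992, 0.04, -0.037]
force: [0.3, 0.8, -1.0]
finger_gap: 0.418
```

Request:
{"op": "jog_arm", "data": {
  "commands": [
    [0,0,0,1.5,0],
    [0,0,0,3,0],
    [0,0,0,3,0],
    [0,0.2,2,2.5,0.06],
    [0,0.5,3.8,0,0.1],
    [0,0.5,3.8,0,0.1],
    [0,0.5,3.8,0,0.1],
    [0,0.5,3.8,0,0.1]
  ]
}}

```text
t: 25.42
tcp_pos: [0.5101, 0.1596, 0.1362]
tool_rot: [-0.339, 0.939, 0.029, -0.046]
force: [0.9, 0.2, -1.7]
finger_gap: 0.409
```

Request:
{"op": "jog_arm", "data": {
  "commands": [
    [0,0.5,3.8,0,0.1],
    [0,0.5,3.8,0,0.1],
    [0,0.5,3.8,0,0.1],
    [0,0.6,3.6,0,0.1],
    [0,0.6,3.2,0,0.1],
    [0,0.5,2.5,0,0],
    [0,0,0,0,0]
  ]
}}

```text
t: 26.0
tcp_pos: [0.5385, 0.3859, 0.1342]
tool_rot: [-0.576, 0.815, 0.017, -0.052]
force: [0.9, 0.4, -0.9]
finger_gap: 0.413
```

Request:
{"op": "jog_arm", "data": {
  "commands": [
    [0,0.4,1.6,-1.5,0],
    [0,0,0,-2,0],
    [0,0,0,-2,0],
    [0,0,0,0,0]
  ]
}}

```text
t: 26.33
tcp_pos: [0.5404, 0.4049, 0.0766]
tool_rot: [-0.578, 0.814, 0.017, -0.052]
force: [-0.2, -0.3, -2.1]
finger_gap: 0.415
```

```bash
python3 view.py g10 eyepiece eyepiece_dock
```

```text
26.3333 [0.54041073 0.40486167 0.07658089] [-0.57840214  0.81389338  0.01731523 -0.05223703] [-0.23262322 -0.30629165 -2.05045682]
eyepiece [(array([0.54 , 0.404, 0.037]), 0.65)]
eyepiece_dock [(array([ 0.545,  0.404, -0.004]), 0.71)]
```

View pics/g10.png

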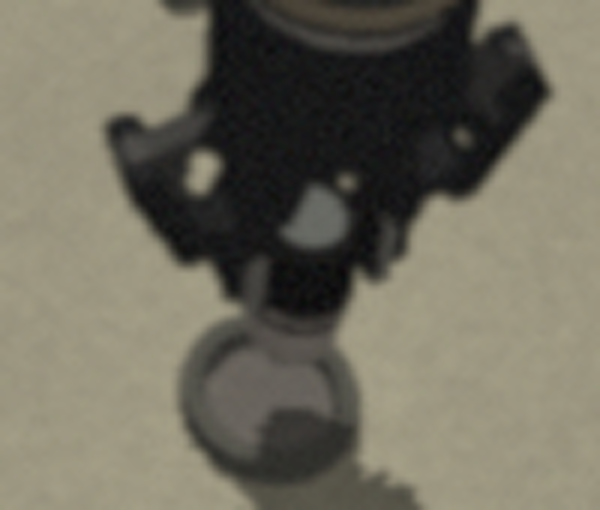

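The crop shows the eyepiece above the small dock with its base at (295,345), short of the dock centre in x. I shift +x and lower it.

Request:
{"op": "jog_arm", "data": {
  "commands": [
    [0,0.5,0.1,-1.2,0],
    [0,0,0,-0.8,0],
    [0,0,0,0,0]
  ]
}}

```text
t: 26.73
tcp_pos: [0.5517, 0.4067, 0.0638]
tool_rot: [-0.578, 0.815, 0.016, -0.045]
force: [-0.7, -1.0, -1.5]
finger_gap: 0.416
```

Request:
{"op": "jog_arm", "data": {
  "commands": [
    [0,-0.5,0,-1.6,0],
    [0,0,0,0,0]
  ]
}}

```text
t: 26.9
tcp_pos: [0.5479, 0.4063, 0.0483]
tool_rot: [-0.577, 0.815, 0.016, -0.044]
force: [-2.1, -0.2, -2.1]
finger_gap: 0.416
```

```bash
python3 - <<'E'
from h import *
for i in range(2):
    p=snapshot("scene")
    for n in("eyepiece","eyepiece_dock"): print(n,[(np.round(d["centre"],3),round(d["score"],2)) for d in models.pinpoint(p,n)][:2])
print(manip.sense()["tcp_pos"])
E
```

```text
eyepiece [(array([0.55 , 0.402, 0.012]), 0.83), (array([ 0.439, -0.234,  0.003]), 0.72)]
eyepiece_dock [(array([ 0.545,  0.405, -0.004]), 0.61)]
eyepiece [(array([0.554, 0.406, 0.016]), 0.66)]
eyepiece_dock [(array([ 0.543,  0.401, -0.004]), 0.69), (array([ 0.437, -0.24 , -0.001]), 0.68)]
[0.55149027 0.408067   0.05203826]
```

Request:
{"op": "jog_arm", "data": {
  "commands": [
    [0,-0.8,-0.3,-0.7,0],
    [0,0,0,0,0]
  ]
}}

```text
t: 27.37
tcp_pos: [0.5445, 0.4055, 0.0465]
tool_rot: [-0.577, 0.815, 0.015, -0.038]
force: [-0.7, -0.7, -0.4]
finger_gap: 0.41
```

Request:
{"op": "jog_arm", "data": {
  "commands": [
    [0,0,0,-0.9,0],
    [0,0,0,0,0]
  ]
}}

```text
t: 27.53
tcp_pos: [0.5456, 0.406, 0.0383]
tool_rot: [-0.577, 0.815, 0.015, -0.037]
force: [-1.7, -0.9, -1.1]
finger_gap: 0.416
```

Request:
{"op": "jog_arm", "data": {
  "commands": [
    [0,-0.1,-0.1,-0.4,0],
    [0,0,0,0,0]
  ]
}}

```text
t: 27.7
tcp_pos: [0.5476, 0.4066, 0.036]
tool_rot: [-0.578, 0.816, 0.014, -0.033]
force: [0.3, -0.1, -0.9]
finger_gap: 0.414
```

```bash
python3 view.py g11 eyepiece eyepiece_dock
```

```text
27.7 [0.54759912 0.40659595 0.0360259 ] [-0.57757059  0.81554564  0.01428144 -0.03306909] [ 0.32817786 -0.09490732 -0.8959607 ]
eyepiece [(array([ 0.549,  0.405, -0.001]), 0.72)]
eyepiece_dock [(array([ 0.543,  0.402, -0.004]), 0.57)]
```

View pics/g11.png

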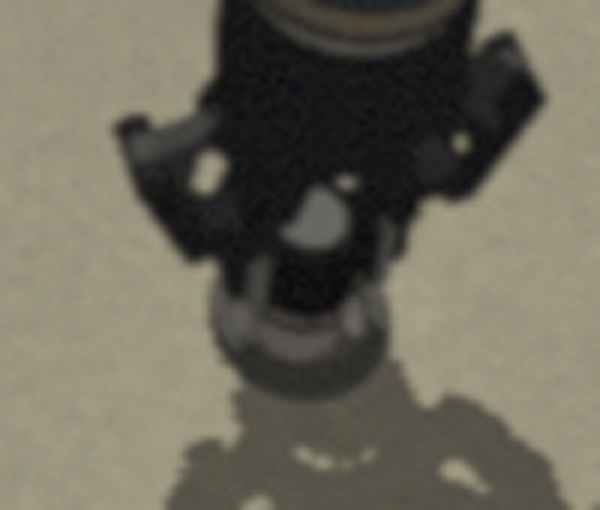

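The crop shows the eyepiece barrel inside the recess at (300,335), centred left to right. One more small step down.

Request:
{"op": "jog_arm", "data": {
  "commands": [
    [0,-0.4,-0.2,-0.3,0],
    [0,0,0,0,0]
  ]
}}

```text
t: 28.02
tcp_pos: [0.5477, 0.4067, 0.0364]
tool_rot: [-0.578, 0.816, 0.014, -0.028]
force: [-0.0, -1.0, -1.6]
finger_gap: 0.41
```

Request:
{"op": "jog_arm", "data": {
  "commands": [
    [0,-0.4,-0.1,-0.4,0]
  ]
}}

```text
t: 28.1
tcp_pos: [0.5477, 0.4075, 0.0354]
tool_rot: [-0.578, 0.816, 0.013, -0.023]
force: [4.7, 1.2, 22.3]
finger_gap: 0.412
```

Contact on the floor (22 N up). Releasing.

Request:
{"op": "jog_arm", "data": {
  "commands": [
    [44,0,0,0.1,0],
    [50,0,0,0,0],
    [65,0,0,0.5,0],
    [80,0,0,1.5,0],
    [90,0,0,3,0],
    [90,0,0,3.5,0],
    [90,0,0,3.5,0],
    [90,0,0,2,0]
  ]
}}

```text
t: 28.77
tcp_pos: [0.5373, 0.4021, 0.1704]
tool_rot: [-0.577, 0.816, 0.015, -0.037]
force: [-0.2, -0.3, 0.8]
finger_gap: 0.902
```

Request:
{"op": "jog_arm", "data": {
  "commands": [
    [90,-2.5,2.5,2,0],
    [90,-2.5,2.5,2,0],
    [90,-2.5,2.5,1,0],
    [90,-2.5,2.5,0,0],
    [90,-2.5,2.5,0,0],
    [90,-2.5,2.5,0,0],
    [90,-2,2,0,0],
    [90,0,0,0,0]
  ]
}}

```text
t: 29.43
tcp_pos: [0.3613, 0.5739, 0.2278]
tool_rot: [-0.574, 0.818, 0.015, -0.036]
force: [0.3, 0.2, 0.4]
finger_gap: 0.901
```

```bash
sed -i 's/tiles.png/tiles2.png/' seg.py; python3 - <<'E'
from h import *
T={n:snapshot(n) for n in("top","scene")}
for a in "eyepiece objective filter_cube cassette stone_dish tweezers".split():
    for k,p in T.items():
        print(a,k,[(np.round(d["centre"],3).tolist(),round(d["score"],2)) for d in models.pinpoint(p,a)+(models.pinpoint(p,a+"_dock") if a in("eyepiece","objective","cassette") else [])][:4])
    if a=="filter_cube":
        for k,p in T.items(): print("cube_dock",[(np.round(d["centre"],3).tolist(),round(d["score"],2)) for d in models.pinpoint(p,"cube_dock")][:3])
tiles=[]
for k,p in T.items():
    for n,(x,y) in {"eye":(.5437,.404),"obj":(.615,-.184),"cube":(.439,-.234),"cas":(.417,.203)}.items():
        u,v=proj(p,(x,y,.03)).round().astype(int);t=p["image"][v-24:v+24,u-24:u+24,::-1]
        tiles.append(cv2.resize(t,(200,200),interpolation=cv2.INTER_CUBIC))
cv2.imwrite("pics/final.png",np.vstack([np.hstack(tiles[:4]),np.hstack(tiles[4:])]))
print(manip.sense()["tcp_pos"])
E
```

```text
eyepiece top [([0.553, 0.403, 0.006], 0.61), ([0.541, 0.406, 0.005], 0.69)]
eyepiece scene [([0.549, 0.404, 0.0], 0.66), ([0.542, 0.403, -0.004], 0.73)]
objective top [([0.615, -0.184, 0.006], 0.93), ([0.618, -0.383, -0.002], 0.88), ([0.415, 0.199, -0.002], 0.22), ([0.616, -0.185, -0.0], 0.71)]
objective scene [([0.616, -0.385, 0.004], 0.77), ([0.616, -0.186, 0.004], 0.71), ([0.618, -0.182, -0.002], 0.56), ([0.416, 0.207, -0.002], 0.31)]
filter_cube top [([0.438, -0.233, -0.0], 0.6)]
filter_cube scene [([0.439, -0.237, 0.004], 0.73)]
cube_dock [([0.442, -0.237, 0.002], 0.91)]
cube_dock [([0.433, -0.237, 0.0], 0.77)]
cassette top [([0.614, -0.187, -0.001], 0.61), ([0.42, 0.202, 0.003], 0.54), ([0.414, 0.201, -0.005], 0.89)]
cassette scene [([0.55, 0.406, 0.001], 0.67), ([0.42, 0.202, 0.002], 0.63), ([0.417, 0.205, -0.002], 0.67)]
stone_dish top [([0.323, -0.408, 0.001], 0.93)]
stone_dish scene [([0.321, -0.41, 0.001], 0.53)]
tweezers top [([0.297, 0.388, 0.001], 0.48)]
tweezers scene [([0.298, 0.389, 0.003], 0.47)]
[0.36668587 0.57081385 0.22819924]
```

View pics/final.png

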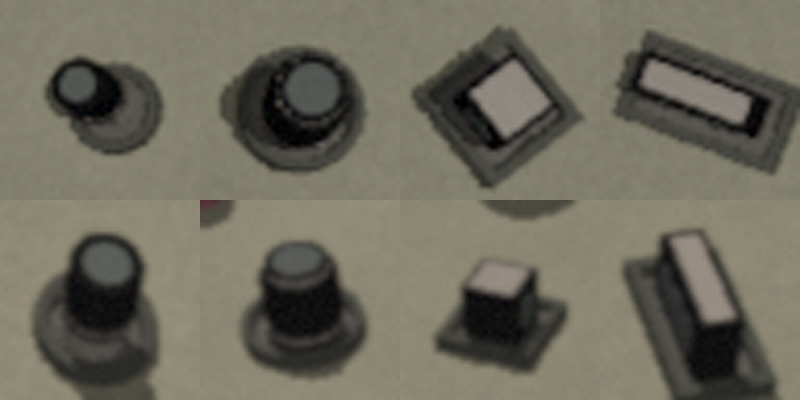

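The objective, cube and cassette look upright and centred. The eyepiece (tiles 1 and 5) looks off towards +x, so I measure its lens position for lean.

```bash
python3 - <<'E'
from h import *
def lens(p,x,y,z,h=14,S=8):
    c=proj(p,(x,y,z)).round().astype(int)
    t=cv2.resize(p["image"][c[1]-h:c[1]+h,c[0]-h:c[0]+h],None,fx=S,fy=S,interpolation=cv2.INTER_CUBIC).astype(float)
    # blue-ish glass against black body
    m=((t[:,:,2]-t[:,:,0]>-6)&(t.mean(2)>60)).astype(np.uint8);m=cv2.morphologyEx(m,cv2.MORPH_OPEN,np.ones((9,9)))
    k=max(cv2.findContours(m,0,1)[0],key=cv2.contourArea);M=cv2.moments(k)
    return np.array([M["m10"],M["m01"]])/M["m00"]/S+.5/S-.5+c-h,cv2.contourArea(k)/S/S
for n,x,y,z in(("eye",.549,.404,.066),("obj",.615,-.184,.062)):
    P=[];A=[];b=[]
    for cam in("top","scene"):
        p=snapshot(cam);px,a=lens(p,x,y,z);E=np.array(p["extrinsics"])
        d=ray(p,*px,z)-E[:3,3];d/=np.linalg.norm(d);Q=np.eye(3)-np.outer(d,d);A.append(Q);b.append(Q@E[:3,3])
        print(n,cam,"at z",z,ray(p,*px,z).round(4),"area",round(a,1))
    print(n,"triangulated",np.linalg.solve(sum(A),sum(b)).round(4))
E
```

```text
eye top at z 0.066 [0.5491 0.406  0.066 ] area 50.7
eye scene at z 0.066 [0.5478 0.4055 0.066 ] area 94.2
eye triangulated [0.5487 0.4058 0.0671]
obj top at z 0.062 [ 0.6152 -0.1861  0.062 ] area 117.3
obj scene at z 0.062 [ 0.6149 -0.1874  0.062 ] area 70.9
obj triangulated [ 0.6151 -0.1861  0.0628]
```

The eyepiece lens triangulates to 67 mm height (expected 66). It lies directly above the base reading, so the part stands upright on the floor, about 5–6 mm off centre and inside the 13 mm limit. The arm is clear of everything. Handing in.

```bash
python3 -c "
from h import *
print(workorder.sign_off(),manip.sense()['t'])"
```

```text
the job is handed in; nothing more can be done
the job is handed in; nothing more can be done
```

All four parts are standing in their matching docks, released, and the job was handed in at about 30 s on the robot clock; the hand-in gives no verdict. I used the black objective and left the pink look-alike where it was.

| Part | Offset from dock centre (limit 13 mm) | Last check |
|---|---|---|
| Eyepiece | about 5–6 mm by lens triangulation | upright; lens at 67 mm, expected 66 |
| Objective | about 1–2 mm | upright; lens at 63 mm, expected 62 |
| Filter cube | within about 5 mm | looks level and centred in both cameras; not triangulated |
| Cassette | about 5 mm | looks level and centred in both cameras; not triangulated |

- **Bystanders:** the stone dish and the tweezers read within about 5 mm of where they started. The arm is parked clear.
- **What disagreed:** the top camera put the eyepiece's base at x = 0.553, about 10–12 mm from the dock centre. The scene camera gave 0.549 and the triangulated lens 0.5487. I trusted the last two.
- **What went less smoothly:**
  - The tool slowly picked up a tilt.
  - The objective touched the rim once and needed a second approach.
  - The cassette was pressed into its dock with about 75 N for one step, below the 120 N wrist limit. The reading did not show whether it was the floor or the rim.

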